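# Shut the casting box and lock its gate with the cam

### The arm

A 6-joint arm with a two-finger parallel gripper is mounted at the origin on the work surface. World frame = base frame: x ahead of the robot, y to its left, z up, the work surface at z = 0. Lengths are in m, angles in rad, forces in N, time in s.
With the tool pointing down it reaches from about 0.375 to 0.975 m from the base axis. Payload 3.8 kg.
Tool frame: the origin (TCP) lies at the very end of the fingers, on their centre line; the grasp point (between the pads) lies 19 mm behind it; z points along the fingers, y is the line along which they close (so a half turn about z gives the same grasp; the last joint's range is limited). The gripper opens to 88 mm and grips with 3 to 60 N. Pads are 18 mm wide; open, the fingers measure 123 mm over their backs; the gripper's body (75 mm by 187 mm) begins 45 mm behind the grasp point.
Start: joints at [-1.166, 0.264, 1.604, -0, 1.274, -0.037], TCP at [0.289, -0.61, 0.239] pointing down, gripper open.
Joint ranges: [-2.63, 2.63], [-0.94, 2.18], [0.31, 2.57], [-1.31, 4.45], [0, 2.66], [-2.55, 2.55]. Speed limits (rad/s): [2.57, 2.57, 3.14, 3.14, 3.14, 3.14].

### API

Orientations are given as a unit quaternion [x, y, z, w].
In Python, from plant import state, viewer, ticket gives the robot as it stands.
- The arm moves only by the tool jog_arm, never from a script. Its argument "increments" is a list of rows, each a list of 4 numbers: the shift along the tool's x, y, z in m, then the turn about the tool's z in degrees. A call has 1 to 10 rows; each row shifts and turns the commanded pose from where the row before left it, along the tool's axes as they then stand; what a row does not reach is not made up. A row lasts 1/8 s, in which the tool goes at most 62.5 mm and 10.7 degrees, less where a joint would pass 70% of its speed; a pose out of reach is approached as far as the arm can. A call is refused whole if a number of a shift passes 0.0625 or a number of a turn 10.7, either way. A call with a gripper value outside its range is refused whole. "fingers" is the opening in per cent of the stroke, from 0 (shut) to 100 (fully open), set as the call begins (left out, the last holds). The fingers move at their own pace and stop on an object; the grip force is fixed at half the most. Time passes only in rows, so rows that do not move let the fingers close. It gives the time, the measured TCP pose, the force, the opening and the grip force at its end, in the units of the state.
- state(): the state, without advancing time (a new reading comes with each control period).
- viewer.camera(name): name is "scene" or "top" or "wrist"; returns a dict with "pixels" (420x560x3 uint8, red, green, blue), "vfov" (degrees; the focal length in pixels is half the picture's height over the tangent of half this angle, whatever the lens; pixels are square), "cx", "cy" (the principal point, pixels), "distortion" ([k1, k2, p1, p2, k3] as OpenCV has them; the pictures are not rectified), "position" and "rotation" of the camera in the world; the wrist camera has in their place "tool_from_camera" (4x4, takes a point from camera to tool coordinates, whose origin is the TCP and whose axes are the flange's). Camera axes: x right, y up, looking along -z (the intrinsics and any distortion apply to the point x, -y, -z); pixel columns grow to the right and rows downward; lengths in m; the calibration is good to about 2 mm. A picture is of the moment at which its call begins: read the wrist's pose just before it. There is no depth.
- ticket.hand_in(): hands the job in; it is judged then, once.
The state is a dict: "clock": time; "joint_pos": joint angles; "joint_velocities": joint speeds; "joint_torque": joint torques, N m; "eef_pos": TCP position; "orientation": TCP orientation; "wrist_force": force on the tool from outside, world axes, zero at the start; "wrist_torque": the same for the moment, N m; "grip_width": finger opening in m; "grasp_force": force on a finger pad.
Only numpy, scipy, OpenCV 4.12 (cv2) and the standard library are available. Lean on these libraries where they do the work, as an engineer would, in place of code of your own. Each camera call takes 0.05 s, during which the arm holds its last target. There are 200 camera calls.

### The job

Get the casting box ready for pouring: swing its hinged gate to against the rubber seal, then turn the cam lock's lever clockwise the full half turn to its stop, so that the hook catches the bolt on the gate and draws the gate tight. Leave the model in the box and everything else on the bench where it is.

Things in the scene. Friction and masses are not known exactly. Their poses are not given: they have to be found in the camera images.
- casting_box: Plywood casting box fixed to the bench: baseboard 270 x 315 mm, 15 thick (box x -135..135, y -185..130 mm), three fixed walls, tops 95 mm high, outsides at y +78, y -78 and x +118; inside 120 wide, 175 long; a hinged gate across the open -x end. Origin: underside of the baseboard. x points from the gate end to the back wall, y to the hinge side, z up. Place and turn vary.
- gate (a joint): Gate angle about its upright hinge, rad: 0 = fully drawn in, seal squeezed; positive = open, free end towards box -x. Ply board 18 mm thick, 17 to 95 mm high, free end 231 mm from the hinge. Stiff hinge: it stays where left. Meets the springy seal at 0.023; up to 8 N slowly at gate_push brings it to 0; let go, it springs back to about 0.022. The hook can catch the bolt at 0.04 or less.
- cam (a joint): Angle of cam disc and lever, rad, clockwise from above: 0 = open, lever along box +x; pi/2 = lever along box -y (away from the box); pi = locked, at its stop, lever along box -x. Starts at 0 to 0.3. The hook's tip passes the bolt's pin at 0.6 to 0.8, draws until 2.6, then only locks. Stays where left; 2 to 6 N at the knob. Turned before the gate is to, the hook misses the bolt and blocks the gate.
- hinge (a point): Point on the gate's upright hinge axis, 95 mm above the bench (box frame: x -75, y +86 mm). Its axes are the box's.
- gate_push (a point): Point on the gate's outer face, 190 mm from the hinge along the gate and 85 mm above the bench: a good place to push. The outer face lies 16 mm outside the hinge axis, the inner 2 mm inside it. Axes turn with the gate: -x is the outward normal of the outer face, +y runs along the gate to the hinge.
- bolt_pin (a point): Top of the upright steel pin (8 mm dia) at the end of the gate's draw bolt, 95 mm above the bench, 30 mm from the gate's inner face towards the box and 206 mm from the hinge along the gate.
- cam_axis (a point): Point on the upright axis of the cam disc (brass, 72 mm dia, with a spiral hook, top 96 mm above the bench) at the height of the red lever's top, 107 mm above the bench. Box frame: x -31, y -120 mm, so from hinge it is +44, -206 mm. Its axes are the box's.
- lever_knob (a point): Middle of the upright black knob on the end of the red lever: 18 mm dia, 107 to 141 mm above the bench, 75 mm from the cam axis. The lever is a bar 16 mm wide, 99 to 107 mm above the bench. Nothing near it stands taller than the 95 mm walls. Its x axis points from the cam axis outward along the lever.
- rosette: Terracotta model, a round rosette 84 mm dia, 44 mm tall, standing loose on the baseboard inside the box. Origin: centre of its underside. To be left alone.
- spatula: Steel spatula with a handle, 190 mm long, lying on the bench beside the lock. Origin: middle of its underside. To be left alone.
- brush: Brush with a wooden handle, 170 mm long, lying on the baseboard outside the wall on the hinge side. Origin: middle of its underside. To be left alone.
- bowl: White mixing bowl, 190 mm wide, 85 mm tall, on the right of the bench. Origin: centre of its underside. To be left alone.
- tub: White tub with a green lid, 124 mm dia, 130 mm tall, on the right of the bench. Origin: centre of its underside. To be left alone.
- mug: White mug, 84 mm dia, 90 mm tall, on the left of the bench. Origin: centre of its underside. To be left alone.
- block: Cast block 110 x 110 x 90 mm, grey with a pink top, on the left of the bench. Origin: centre of its underside. To be left alone.

How it is judged:
On the way:
1. the gate has been swung to against its seal (within 0.04 rad) while the cam is still open (value of joint gate below 0.04 rad and value of joint cam below 0.6 rad), for 0.1 s.
At the end, for the whole second after the job is handed in: the cam stands within 14 degrees of its stop at the half turn, at rest; the gate is held in to within 0.01 rad (2 mm at the bolt) by the hook; the rosette stands where it was (15 mm) (value of joint cam above 2.9 rad and value of joint gate below 0.01 rad and velocity of joint cam between -0.05 and 0.05 rad/s and distance of rosette from where it was at the start of the episode below 0.015 m); the robot touches nothing.
It fails at once if the rosette in the box is knocked (moved more than 15 mm or tipped) (distance of rosette from where it was at the start of the episode above 0.015 m or angle between rosette's own z axis and vertical above 0.2 rad).
It fails at once if another thing on the bench is moved more than 30 mm (distance of any of spatula, brush, bowl, tub, mug, block from where it was at the start of the episode above 0.03 m).
It also fails if it takes over 48 s, if anything falls off the work surface, if the arm or the gripper's body presses on something with over 40 N, if the wrist force passes 120 N, or if a joint passes its speed limit or range.

## Working session

There is one attempt and no reset: what is moved stays moved. The work goes in short steps, Python scripts to look and compute and a tool call to move; the robot and the scene stay as the last step left them, time stands still between calls to the robot, and variables do not carry over. Pictures are saved under pics/ and viewed, at most 10 in all, crops included, and the job is handed in when it is done.

Besides the shell and the picture viewer there is one more tool, called by a JSON object that holds its "name" and its "arguments". jog_arm: Moves the arm, as the interface text tells. Its arguments: {"type":"object","properties":{"increments":{"type":"array","items":{"type":"array","items":{"type":"number"}}},"fingers":{"type":"number"}},"required":["increments"]}

```bash
mkdir -p pics; cat > h.py <<'E'
import numpy as np, cv2
from plant import state, viewer, ticket
def cam(n, f=None):
    s=state(); c=viewer.camera(n)
    if f: cv2.imwrite('pics/'+f, c['pixels'][:,:,::-1])
    if 'position' in c:
        R=np.array(c['rotation'],float); t=np.array(c['position'],float)
        if R.size==4:
            from scipy.spatial.transform import Rotation as Q; R=Q.from_quat(R).as_matrix()
    else:
        from scipy.spatial.transform import Rotation as Q
        T=np.array(c['tool_from_camera']); Rt=Q.from_quat(s['orientation']).as_matrix()
        R=Rt@T[:3,:3]; t=Rt@T[:3,3]+np.array(s['eef_pos'])
    f_=210/np.tan(np.radians(c['vfov'])/2)
    K=np.array([[f_,0,c['cx']],[0,f_,c['cy']],[0,0,1.]])
    return dict(K=K,D=np.array(c['distortion'],float),R=R,t=t,img=c['pixels'])
def ray(c,uv,z):
    p=cv2.undistortPoints(np.array([[uv]],float),c['K'],c['D'])[0,0]
    d=c['R']@np.array([p[0],-p[1],-1]); return c['t']+d*(z-c['t'][2])/d[2]
def proj(c,P):
    F=np.diag([1,-1,-1.]); Rw=F@c['R'].T
    return cv2.projectPoints(np.array(P,float).reshape(-1,1,3),cv2.Rodrigues(Rw)[0],-Rw@c['t'],c['K'],c['D'])[0][:,0]
E
python3 - <<'E'
from h import *
import pickle
a=cam('top','top.png'); b=cam('scene','scene.png'); pickle.dump((a,b),open('c.pkl','wb'))
print(a['t'],b['t'],a['K'],a['D']); print(state())
E
```

```text
[0.30642939 0.04545871 1.5360695 ] [1.94162557 0.24130773 1.09936771] [[397.25247668   0.         276.48789645]
 [  0.         397.25247668 204.84833916]
 [  0.           0.           1.        ]] [-0.09245793  0.          0.          0.          0.        ]
{'clock': 0.1, 'joint_pos': array([-1.16592398e+00,  2.64698281e-01,  1.60522275e+00, -5.58960246e-05,
        1.27374784e+00, -3.69219617e-02]), 'joint_velocities': array([-0.00122393, -0.00111283,  0.00071931, -0.00091156,  0.0009156 ,
       -0.0001385 ]), 'joint_torque': array([ 2.31589311e-04, -5.03616357e+01, -3.58072400e+01,  7.30383955e-02,
        2.33498588e-02, -4.99568864e-05]), 'eef_pos': array([ 0.28831531, -0.60960423,  0.23750668]), 'orientation': array([ 9.75698947e-01,  2.19112955e-01, -2.16175917e-04, -1.01570555e-03]), 'wrist_force': array([-0.15457379, -0.10658433, -0.60717185]), 'wrist_torque': array([-0.05161049, -0.01720013, -0.00261351]), 'grasp_force': 0.0, 'grip_width': 0.08822466324084897}
```

View pics/top.png

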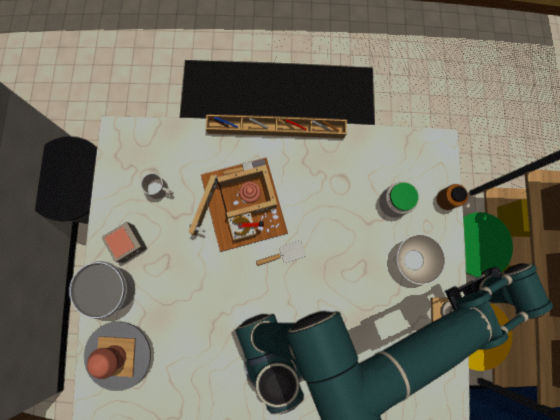

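View pics/scene.png

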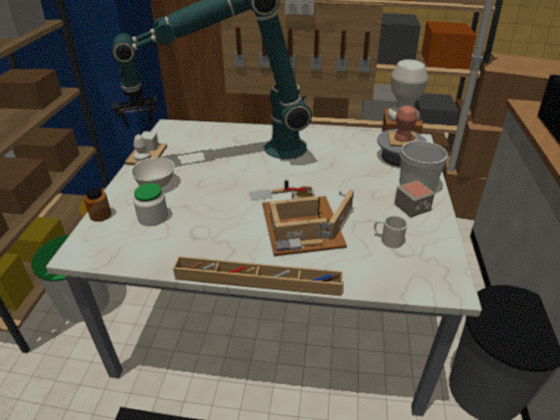

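The top view shows the box around (245,205), the open gate from about (215,180) to (195,233), and the red lever near (250,226). I'll enlarge that area.

```bash
python3 - <<'E'
from h import *
import pickle
a,b=pickle.load(open('c.pkl','rb'))
i=a['img'][145:265,170:320,::-1]
cv2.imwrite('pics/crop.png',cv2.resize(i,None,fx=5,fy=5,interpolation=cv2.INTER_CUBIC))
for uv in [(202,165),(266,158),(288,236),(222,250)]: print(ray(a,uv,.015))
E
```

```text
[0.74080915 0.30902823 0.015     ]
[0.77787618 0.05627623 0.015     ]
[ 0.46894674 -0.03782599  0.015     ]
[0.40794191 0.21274108 0.015     ]
```

View pics/crop.png

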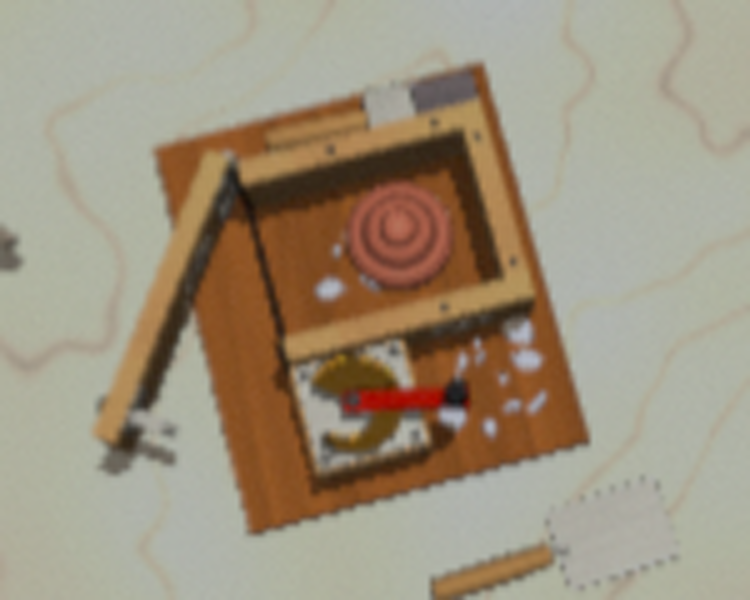

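```bash
cat > box.py <<'E'
from h import *
import pickle
from scipy.optimize import least_squares
a,b=pickle.load(open('c.pkl','rb'))
px=lambda u,v:np.array([(u+.5)/5-.5+170,(v+.5)/5-.5+145])
obs=[((155,148),(-.135,.13,.015)),((482,64),(.135,.13,.015)),((588,441),(.135,-.185,.015)),((250,533),(-.135,-.185,.015)),((532,300),(.118,-.078,.095)),((352,402),(-.031,-.12,.107))]
U=np.array([px(*o[0]) for o in obs]);B=np.array([o[1] for o in obs])
def w(p,P):
    P=np.atleast_2d(P);c,s=np.cos(p[2]),np.sin(p[2]);return np.c_[p[0]+c*P[:,0]-s*P[:,1],p[1]+s*P[:,0]+c*P[:,1],P[:,2]]
r=least_squares(lambda p:(proj(a,w(p,B))-U).ravel(),[.6,.13,-1.3],loss='soft_l1')
p=r.x
tobox=lambda P:np.array([[np.cos(p[2]),np.sin(p[2])],[-np.sin(p[2]),np.cos(p[2])]])@(np.array(P)[:2]-p[:2])
E
python3 - <<'E'
from box import *
print(p,np.degrees(p[2]),(proj(a,w(p,B))-U).round(2))
k=tobox(ray(a,px(456,388),.141))-[-.031,-.12];print('knob',k,np.hypot(*k),-np.arctan2(k[1],k[0]))
for n,q in [('outer end',(97,433)),('inner end',(120,443)),('hinge end outer',(207,152))]:
    g=tobox(ray(a,px(*q),.095))-[-.075,.086];print(n,g,np.hypot(*g),np.arctan2(-g[0],-g[1]))
for n,q in [('hinge',(-.075,.086,.095)),('cam',(-.031,-.12,.107)),('pushclosed',(-.091,-.104,.085))]: print(n,w(p,q))
E
```

```text
[ 0.61783236  0.14722568 -1.27776562] -73.21057730829648 [[-0.46 -0.08]
 [ 0.21 -0.21]
 [ 0.24  0.4 ]
 [-0.38  0.35]
 [ 0.44 -0.49]
 [-0.09 -0.01]]
knob [ 0.07474878 -0.01447543] 0.07613749199524501 0.191286676155984
outer end [-0.14111527 -0.17829708] 0.22738374551673343 0.669512784546797
inner end [-0.12657224 -0.18975655] 0.22809664810184876 0.5882502026907617
hinge end outer [-0.0140454   0.00608279] 0.01530599679380586 1.9794915757904104
hinge [[0.67850229 0.24387018 0.095     ]]
cam [[0.49399311 0.14224163 0.107     ]]
pushclosed [[0.49197977 0.20430568 0.085     ]]
```

The box is at (0.618, 0.147) with yaw −73.2°. The gate is at about 0.60 rad and the cam at about 0.19. Next I'll move to the gate's outer side with the fingers shut.

{"name": "jog_arm", "arguments": {"increments": [[0.0305, -0.0384, 0, 0], [0.0305, -0.0384, 0, 0], [0.0305, -0.0384, 0, 0], [0.0305, -0.0384, 0, 0], [0.0305, -0.0384, 0, 0], [0.0305, -0.0384, 0, 0], [0.0305, -0.0384, 0, 0], [0.0305, -0.0384, 0, 0], [0.0305, -0.0384, 0, 0], [0.0305, -0.0384, 0, 0]], "fingers": 0}}

```text
clock: 1.35
eef_pos: [0.3999, -0.131, 0.2384]
orientation: [0.976, 0.219, -0.0, -0.0]
wrist_force: [1.7, -0.7, -0.5]
grip_width: 0.0006
grasp_force: 0.0
```

{"name": "jog_arm", "arguments": {"increments": [[0.0305, -0.0384, 0, 0], [0.0305, -0.0384, 0, 0], [0.0305, -0.0384, 0, 0], [0.0305, -0.0384, 0, 0], [0.0305, -0.0384, 0, 0], [0.0305, -0.0384, 0, 0], [0.0305, -0.0384, 0, 0], [0.0305, -0.0384, 0, 0], [0.0305, -0.0384, 0, 0], [0.0305, -0.0384, 0, 0]]}}

```text
clock: 2.6
eef_pos: [0.5115, 0.3464, 0.2381]
orientation: [0.976, 0.219, -0.0, 0.0]
wrist_force: [0.2, -0.5, -0.5]
grip_width: 0.0004
grasp_force: 0.0
```

{"name": "jog_arm", "arguments": {"increments": [[0, 0, 0, -9.4], [0, 0, 0, -9.4], [0, 0, 0, -9.4], [0, 0, 0, -9.4], [0, 0, 0, -9.4], [0, 0, 0, 0], [0, 0, 0, 0]]}}

```text
clock: 3.48
eef_pos: [0.5115, 0.3448, 0.2384]
orientation: [0.808, 0.589, -0.0, -0.0]
wrist_force: [0.8, 0.4, 1.0]
grip_width: 0.0006
grasp_force: 0.0
```

```bash
cat > ov.py <<'E'
from box import *
def overlay(cn,f,th,c):
    C=cam(cn); im=C['img'][:,:,::-1].copy()
    h=np.array([-.075,.086]);d=np.array([-np.sin(th),-np.cos(th)]);n=np.array([-np.cos(th),np.sin(th)])
    G=[np.r_[h+s*d+o*n,.095] for s,o in[(0,.016),(.231,.016),(.231,-.002),(0,-.002)]]
    bp=np.r_[h+.206*d-.032*n,.095]; k=np.array([-.031+.075*np.cos(c),-.12-.075*np.sin(c),.141])
    q=proj(C,w(p,G)).astype(np.int32); cv2.polylines(im,[q],True,(255,0,0),1)
    for P,col in [(bp,(255,0,255)),(k,(0,255,0)),((-.031,-.12,.107),(255,255,0)),((.118,-.078,.095),(0,255,255)),((-.135,-.185,.015),(0,255,255)),((-.135,.13,.015),(0,255,255))]:
        u=proj(C,w(p,P))[0]
        if np.all(np.abs(u)<1000): cv2.circle(im,tuple(int(x) for x in u),3,col,1)
    cv2.imwrite('pics/'+f,im)
E
python3 -c "
from ov import *
overlay('wrist','w1.png',.6,.19)"
```

```text
(no output)
```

View pics/w1.png

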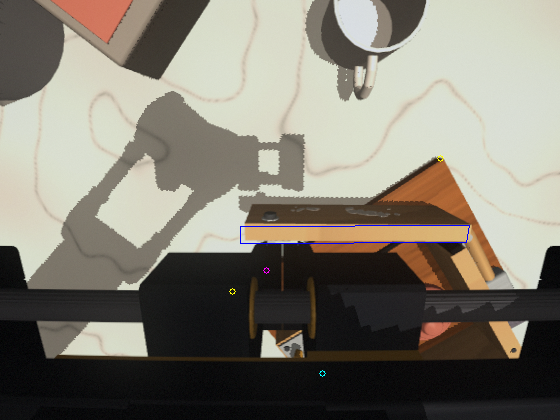

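The overlay matches the gate (its top edge at (240–470, 226–243)) to about 2 px. I'll descend and start pushing along the arc.

{"name": "jog_arm", "arguments": {"increments": [[0, 0, 0.045, 0], [0, 0, 0.045, 0], [0, 0, 0.045, 0], [0, 0, 0.038, 0], [0, 0, 0, 0], [-0.009, 0, 0, 0], [-0.009, 0, 0, 0], [0, 0, 0, 0]]}}

```text
clock: 4.53
eef_pos: [0.507, 0.3275, 0.0676]
orientation: [0.808, 0.59, 0.001, 0.0]
wrist_force: [-0.1, 0.3, 0.1]
grip_width: 0.0004
grasp_force: 0.0
```

{"name": "jog_arm", "arguments": {"increments": [[-0.0083, -0.0008, 0, -2.5], [-0.0083, -0.0008, 0, -2.5], [-0.0083, -0.0008, 0, -2.5], [-0.0083, -0.0008, 0, -2.5], [-0.0083, -0.0008, 0, -2.5], [-0.0083, -0.0008, 0, -2.5], [-0.0083, -0.0008, 0, -2.5], [-0.0083, -0.0008, 0, -2.5], [-0.0083, -0.0008, 0, -2.5], [-0.0083, -0.0008, 0, -2.5]]}}

```text
clock: 5.78
eef_pos: [0.4895, 0.2469, 0.0668]
orientation: [0.66, 0.751, 0.001, 0.0]
wrist_force: [-1.1, 1.7, -0.5]
grip_width: 0.0006
grasp_force: 0.3
```

{"name": "jog_arm", "arguments": {"increments": [[-0.0067, -0.0006, 0, -2], [-0.0067, -0.0006, 0, -2], [-0.005, -0.0004, 0, -1.5], [-0.0033, -0.0003, 0, -1], [-0.0017, 0, 0, -0.5], [-0.0017, 0, 0, -0.5], [0, 0, 0, 0]]}}

```text
clock: 6.65
eef_pos: [0.4918, 0.2217, 0.0657]
orientation: [0.61, 0.792, -0.0, 0.0]
wrist_force: [-0.3, -0.1, 0.4]
grip_width: 0.0004
grasp_force: 0.0
```

```bash
python3 -c "
from box import *
s=state();print(tobox(s['eef_pos'])-[-.075,.086],s['wrist_force'])"
```

```text
[-0.03275102 -0.18518245] [-0.33407248 -0.1066048   0.39083468]
```

{"name": "jog_arm", "arguments": {"increments": [[-0.0015, 0, 0, 0], [-0.0015, 0, 0, 0], [0, 0, 0, 0]]}}

```text
clock: 7.02
eef_pos: [0.4924, 0.2188, 0.0656]
orientation: [0.61, 0.792, -0.0, 0.0]
wrist_force: [0.0, -0.1, -0.9]
grip_width: 0.0003
grasp_force: 0.0
```

{"name": "jog_arm", "arguments": {"increments": [[-0.001, 0, 0, 0], [-0.001, 0, 0, 0], [0, 0, 0, 0]]}}

```text
clock: 7.4
eef_pos: [0.4928, 0.2171, 0.0657]
orientation: [0.61, 0.792, -0.0, -0.0]
wrist_force: [-1.2, 1.5, -0.0]
grip_width: 0.0007
grasp_force: 1.0
```

{"name": "jog_arm", "arguments": {"increments": [[-0.001, 0, 0, 0], [0, 0, 0, 0]]}}

```text
clock: 7.65
eef_pos: [0.493, 0.2162, 0.0656]
orientation: [0.61, 0.792, -0.0, -0.0]
wrist_force: [-2.7, 2.7, -0.2]
grip_width: 0.0003
grasp_force: 1.8
```

{"name": "jog_arm", "arguments": {"increments": [[-0.001, 0, 0, 0], [0, 0, 0, 0]]}}

```text
clock: 7.9
eef_pos: [0.4931, 0.2154, 0.0656]
orientation: [0.61, 0.792, 0.0, -0.0]
wrist_force: [-2.9, 3.7, 0.3]
grip_width: 0.0001
grasp_force: 2.5
```

{"name": "jog_arm", "arguments": {"increments": [[-0.001, 0, 0, 0], [0, 0, 0, 0], [0, 0, 0, 0]]}}

```text
clock: 8.28
eef_pos: [0.4932, 0.2147, 0.0656]
orientation: [0.61, 0.792, 0.0, -0.001]
wrist_force: [-3.6, 5.3, 0.5]
grip_width: 0.0003
grasp_force: 3.0
```

Seal contact is at about 6 N. I'll back off, lift, and turn the tool for the knob grip.

{"name": "jog_arm", "arguments": {"increments": [[0.01, 0, 0, 0], [0.02, 0, 0, 0], [0, 0, -0.045, 0], [0, 0, -0.045, 0], [0, 0, -0.045, -9.2], [0, 0, 0, -9.2], [0, 0, 0, -9.2], [0, 0, 0, -9.2], [0, 0, 0, -9.2], [0, 0, 0, 0]], "fingers": 60}}

```text
clock: 9.52
eef_pos: [0.486, 0.2438, 0.2008]
orientation: [0.252, 0.968, 0.0, 0.0]
wrist_force: [0.0, 0.3, 0.3]
grip_width: 0.0529
grasp_force: 0.0
```

```bash
python3 -c "
from ov import *
overlay('wrist','w2.png',.022,.19)
from scipy.spatial.transform import Rotation as Q
s=state();k=w(p,(-.031+.075*np.cos(.19),-.12-.075*np.sin(.19),.112))[0]
print(k,Q.from_quat(s['orientation']).inv().apply(k-s['eef_pos']),s['joint_pos'])"
```

```text
[0.50170675 0.06763936 0.112     ] [-0.09987226 -0.14584677  0.08882398] [ 4.19144231e-01  4.34807773e-02  1.92819783e+00 -2.63251520e-04
  1.16954848e+00 -6.39716053e-01]
```

View pics/w2.png

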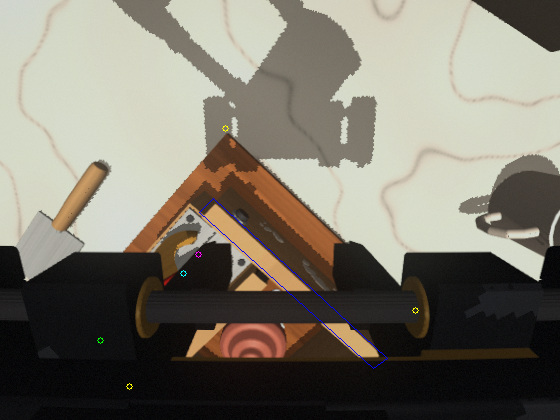

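The gate matches 0.022 rad. Now over the knob and down.

{"name": "jog_arm", "arguments": {"increments": [[-0.025, -0.0365, 0, 0], [-0.025, -0.0365, 0, 0], [-0.025, -0.0365, 0, 0], [-0.025, -0.0363, 0, 0], [0, 0, 0.03, 0], [0, 0, 0.03, 0], [0, 0, 0.02, 0], [0, 0, 0.009, 0], [0, 0, 0, 0]]}}

```text
clock: 10.7
eef_pos: [0.502, 0.0672, 0.1114]
orientation: [0.252, 0.968, -0.0, -0.0]
wrist_force: [-0.5, 0.0, -0.4]
grip_width: 0.0527
grasp_force: 0.0
```

{"name": "jog_arm", "arguments": {"increments": [[0, 0, 0, 0], [0, 0, 0, 0], [0, 0, 0, 0], [0, 0, 0, 0], [0, 0, 0, 0]], "fingers": 0}}

```text
clock: 11.32
eef_pos: [0.5024, 0.0663, 0.1121]
orientation: [0.252, 0.968, -0.001, 0.0]
wrist_force: [-1.4, -4.0, 3.1]
grip_width: 0.0168
grasp_force: 30.0
```

```bash
python3 -c "
from box import *
s=state();k=tobox(s['eef_pos'])-[-.031,-.12];print(k,np.hypot(*k),-np.arctan2(k[1],k[0]),s['wrist_force'],s['wrist_torque'],s['joint_pos'])"
```

```text
[ 0.07512053 -0.01388496] 0.07639296949926894 0.1827729690611314 [-1.40471936 -3.97333592  3.14077122] [-6.83831891e-01  1.34620900e-06  5.94429362e-02] [ 8.29824579e-02  6.35949863e-02  2.08486484e+00 -1.60727910e-03
  9.92946526e-01 -9.77935698e-01]
```

{"name": "jog_arm", "arguments": {"increments": [[0.0055, -0.0035, 0, 5], [0.0055, -0.0035, 0, 5], [0.0055, -0.0035, 0, 5], [0.0055, -0.0036, 0, 5], [0.0055, -0.0036, 0, 5], [0, 0, 0, 0]]}}

```text
clock: 12.08
eef_pos: [0.47, 0.0714, 0.1121]
orientation: [0.455, 0.89, 0.001, -0.0]
wrist_force: [-0.2, 1.3, 2.0]
grip_width: 0.0171
grasp_force: 30.0
```

```bash
cat > k.py <<'E'
from box import *
s=state();k=tobox(s['eef_pos'])-[-.031,-.12];c=-np.arctan2(k[1],k[0]);f=tobox(np.r_[s['wrist_force'][:2]+p[:2]])
e=k/np.hypot(*k);print('r',np.hypot(*k),'deg',np.degrees(c),'f rad/tan',f@e,f@[e[1],-e[0]],s['wrist_force'],s['grasp_force'],s['joint_pos'][5])
E
python3 k.py
```

```text
r 0.07479099729743202 deg 35.491953575546454 f rad/tan -1.1271543576994922 0.5756931247439105 [-0.1838668   1.25223501  2.00050749] 30.00421402975917 -0.5291185176177559
```

{"name": "jog_arm", "arguments": {"increments": [[0.0055, -0.0035, 0, 5], [0.0055, -0.0035, 0, 5], [0.0055, -0.0035, 0, 5], [0.0055, -0.0036, 0, 5], [0.0055, -0.0036, 0, 5], [0.0055, -0.0035, 0, 5], [0, 0, 0, 0]]}}

```text
clock: 12.95
eef_pos: [0.4394, 0.0941, 0.1122]
orientation: [0.67, 0.742, 0.002, 0.0]
wrist_force: [2.2, 5.5, -1.7]
grip_width: 0.0172
grasp_force: 30.0
```

```bash
python3 k.py; python3 -c "
from ov import *
overlay('top','t3.png',.015,1.14)
i=cv2.imread('pics/t3.png')[145:265,170:320];cv2.imwrite('pics/t3c.png',cv2.resize(i,None,fx=5,fy=5,interpolation=cv2.INTER_CUBIC))"
```

```text
r 0.07280132175964439 deg 65.35558391278225 f rad/tan -5.293389578482657 2.6903887409666396 [ 2.18818442  5.51996501 -1.72926149] 30.020240480080247 0.049498707974764994
```

View pics/t3c.png

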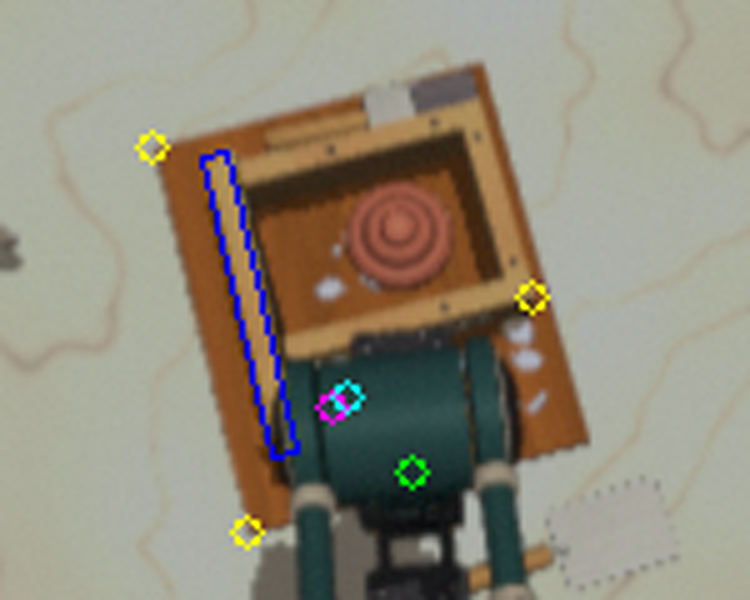

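The gate is closed, sitting on the blue outline at (205–298, 152–458), and forces are small. I'll continue the arc with a 1 mm inward correction.

{"name": "jog_arm", "arguments": {"increments": [[0.0058, -0.0031, 0, 5], [0.0058, -0.0031, 0, 5], [0.0055, -0.0035, 0, 5], [0.0055, -0.0036, 0, 5], [0.0055, -0.0036, 0, 5], [0.0055, -0.0035, 0, 5], [0.0055, -0.0035, 0, 5], [0.0055, -0.0035, 0, 5], [0, 0, 0, 0]]}}

```text
clock: 14.12
eef_pos: [0.4231, 0.142, 0.1122]
orientation: [0.883, 0.469, 0.003, 0.0]
wrist_force: [6.5, 4.1, -6.0]
grip_width: 0.0166
grasp_force: 30.0
```

```bash
python3 k.py
```

```text
r 0.07092813983035964 deg 106.62164937385957 f rad/tan -6.484380932592507 4.128480697212689 [ 6.47226415  4.14745051 -5.9608966 ] 30.01855812035501 0.8624370885726483
```

{"name": "jog_arm", "arguments": {"increments": [[0.0058, -0.0031, 0, 5], [0.0058, -0.0031, 0, 5], [0.0058, -0.0031, 0, 5], [0.0058, -0.0031, 0, 5], [0.0055, -0.0035, 0, 5], [0.0055, -0.0035, 0, 5], [0, 0, 0, 0]]}}

```text
clock: 15.0
eef_pos: [0.4334, 0.1789, 0.1121]
orientation: [0.974, 0.225, 0.002, -0.0]
wrist_force: [4.1, 1.2, -0.9]
grip_width: 0.0171
grasp_force: 30.0
```

```bash
python3 k.py; python3 -c "
from h import *
print(state()['wrist_torque'],state()['joint_velocities'])"
```

```text
r 0.07077417748711282 deg 137.98067363429237 f rad/tan -2.8494409897478987 3.1822423233577 [ 4.08560716  1.24651284 -0.90910071] 30.000405237078667 1.4557376217608216
[ 0.24381481 -0.74605077  0.16155294] [-0.00369736 -0.00517864  0.00683944  0.0049838  -0.00473104 -0.02506929]
```

{"name": "jog_arm", "arguments": {"increments": [[0.0055, -0.0034, 0, 5], [0.0055, -0.0034, 0, 5], [0.0055, -0.0034, 0, 5], [0.0055, -0.0034, 0, 5], [0.0055, -0.0035, 0, 5], [0.0055, -0.0035, 0, 5], [0, 0, 0, 0]]}}

```text
clock: 15.88
eef_pos: [0.4605, 0.2056, 0.1122]
orientation: [0.999, -0.035, 0.002, -0.0]
wrist_force: [5.0, -0.3, -1.4]
grip_width: 0.017
grasp_force: 30.0
```

```bash
python3 k.py
```

```text
r 0.07168787316359845 deg 168.9487263589194 f rad/tan -2.6317842909162277 4.23963207292583 [ 4.97797476 -0.34718286 -1.36696263] 29.997962471097708 2.0119945879993018
```

{"name": "jog_arm", "arguments": {"increments": [[0.0044, -0.0028, 0, 4], [0.0044, -0.0028, 0, 4], [0.0022, -0.0014, 0, 2], [0, 0, 0, 0]]}}

```text
clock: 16.38
eef_pos: [0.4715, 0.2108, 0.1121]
orientation: [0.992, -0.122, 0.001, -0.0]
wrist_force: [4.9, -1.7, 2.1]
grip_width: 0.0174
grasp_force: 30.0
```

```bash
python3 k.py
```

```text
r 0.07218979180456103 deg 178.65007686270198 f rad/tan -3.1693173922468496 4.122348872740264 [ 4.90417774 -1.72840205  2.060515  ] 29.997816178947687 2.189455518308997
```

{"name": "jog_arm", "arguments": {"increments": [[0.0022, -0.0014, 0, 2], [0.0022, -0.0014, 0, 2], [0, 0, 0, 0]]}}

```text
clock: 16.75
eef_pos: [0.4762, 0.2125, 0.1121]
orientation: [0.987, -0.158, 0.0, 0.0]
wrist_force: [4.6, -3.4, 3.6]
grip_width: 0.0172
grasp_force: 30.0
```

```bash
python3 k.py
```

```text
r 0.07245972329571077 deg -177.45685429583173 f rad/tan -4.40923296836901 3.6013568181963076 [ 4.57567346 -3.38737637  3.58936477] 29.997871555387974 2.260885739827761
```

Past 180° by my estimate. I'll release, rise and look.

{"name": "jog_arm", "arguments": {"increments": [[0, 0, 0, 0], [0, 0, 0, 0], [0, 0, 0, 0], [0, 0, 0, 0], [0, 0, -0.03, 0], [0, 0, -0.04, 0], [0, 0, -0.04, 0], [0, 0, 0, 0]], "fingers": 70}}

```text
clock: 17.75
eef_pos: [0.4779, 0.2136, 0.2258]
orientation: [0.987, -0.158, 0.003, -0.002]
wrist_force: [0.1, 0.9, -0.4]
grip_width: 0.0617
grasp_force: 0.0
```

{"name": "jog_arm", "arguments": {"increments": [[0.0625, 0, 0, 0], [0.0625, 0, 0, 0], [0.0625, 0, 0, 0], [0.0625, 0, 0, 0], [0, 0, 0, 0]]}}

```text
clock: 18.38
eef_pos: [0.7151, 0.1323, 0.2169]
orientation: [0.987, -0.16, -0.002, 0.001]
wrist_force: [-0.7, -0.1, -0.6]
grip_width: 0.0619
grasp_force: 0.0
```

```bash
python3 -c "
from ov import *
overlay('top','t4.png',0.0,3.14)
i=cv2.imread('pics/t4.png')[145:265,170:320];cv2.imwrite('pics/t4c.png',cv2.resize(i,None,fx=5,fy=5,interpolation=cv2.INTER_CUBIC))"
```

```text
(no output)
```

View pics/t4c.png

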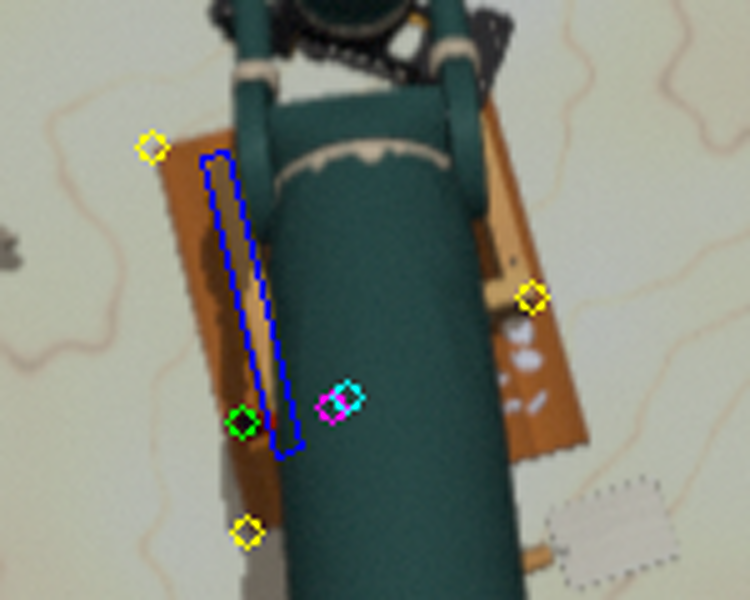

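The knob sits on its locked mark at (242,423). I'll move the arm aside for an unobstructed check.

{"name": "jog_arm", "arguments": {"increments": [[0, 0.05, 0, 0], [0, 0.05, 0, 0], [0, 0.05, 0, 0], [0, 0.05, 0, 0], [0, 0.05, 0, 0], [0, 0.05, 0, 0], [0, 0, 0, 0], [0, 0, 0, 0]]}}

```text
clock: 19.42
eef_pos: [0.6185, -0.1492, 0.2215]
orientation: [0.987, -0.158, -0.0, -0.0]
wrist_force: [0.3, 0.0, -0.4]
grip_width: 0.0617
grasp_force: 0.0
```

```bash
python3 -c "
from ov import *
overlay('top','t5.png',0.0,3.14)
r=cam('top')['img'][145:265,170:320,::-1]
i=cv2.imread('pics/t5.png')[145:265,170:320]
i=np.hstack([r[:, :110],i[:, :110]])
cv2.imwrite('pics/t5c.png',cv2.resize(i,None,fx=3.6,fy=3.6,interpolation=cv2.INTER_CUBIC))"
```

```text
(no output)
```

View pics/t5c.png

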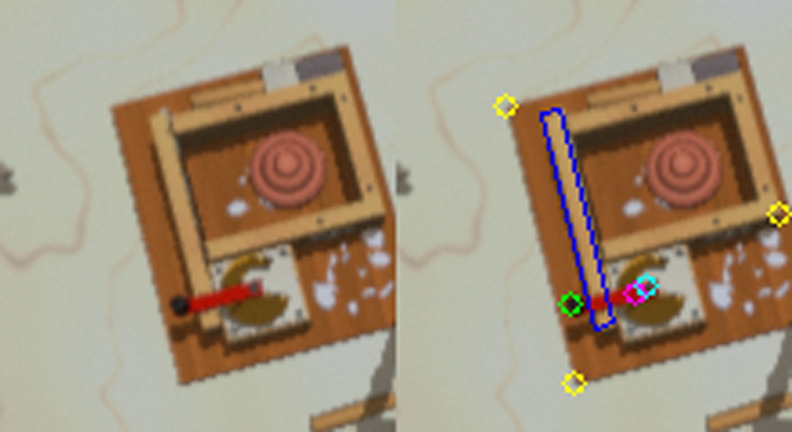

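```bash
python3 -c "
from box import *
C=cam('top');g=C['img'].astype(np.float32)[:,:,1]
S=np.arange(.02,.19,.005);X=np.arange(-.035,.012,.0005);E=[]
for s in S:
    u=proj(C,w(p,np.c_[-.075+X,np.full(len(X),.086-s),np.full(len(X),.095)])).astype(np.float32)
    v=cv2.remap(g,u[:,:1],u[:,1:],cv2.INTER_CUBIC)[:,0]
    d=np.abs(np.gradient(cv2.GaussianBlur(v[None],(9,1),2)[0])); d[X>-.007]=0; d=d**2
    E.append((d*X).sum()/d.sum())
f=np.polyfit(S,E,1);print('theta',-f[0],'off',f[1],np.std(np.polyval(f,S)-E))
k=tobox(ray(C,np.array([180/3.6-.4+170,305/3.6-.4+145]),.141))-[-.031,-.12];print(k,np.degrees(-np.arctan2(k[1],k[0])))"
```

```text
theta -0.0012118818630795015 off -0.016612210647629022 0.00033262330742518366
[-0.07207074 -0.00127155] 178.98923265829677
```

The gate measures about 0 rad (drawn in) and the cam about 179°. Nothing touches the arm, so I'm handing in.

```bash
python3 -c "
from plant import ticket
print(ticket.hand_in())"
```

```text
the job is handed in; nothing more can be done
None
```

The job is handed in: the gate is drawn against its seal (about 0 rad in the last top view), the cam lever is at about 179° near its stop, and I moved nothing else on the bench; the hand-in returned no verdict.

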